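# Make room in the sloping tin rack and load the waiting tin

### The arm

A 7-joint arm with a two-finger parallel gripper is mounted at the origin on a cart in front of the work surface, level with it; the furniture and walls round the work are solid. World frame = base frame: x ahead of the robot, y to its left, z up, the work surface at z = 0. Lengths are in m, angles in rad, forces in N, time in s.
With the tool pointing down it reaches from about 0.375 to 0.925 m from the base axis. Payload 3.1 kg.
Tool frame: the origin (TCP) lies between the finger pads; the fingertips stand 19 mm ahead of it and the grasp point (between the pads) is the TCP; z points along the fingers, y is the line along which they close (so a half turn about z gives the same grasp; the last joint's range is limited). The gripper opens to 85 mm and grips with 20 to 120 N. Pads are 22 mm wide; open, the fingers measure 114 mm over their backs; the gripper's body (76 mm by 85 mm) begins 54 mm behind the grasp point. The pads swing forward as they close: fully open they stand 13 mm farther back than shut.
Start: joints at [-1.258, 0.383, 0.044, 1.598, -0.018, 1.161, -0.05], TCP at [0.26, 0.596, 0.25] pointing down, gripper open.
Joint ranges: [-2.61, 2.61], [-0.41, 2.15], [-1.48, 1.57], [0, 2.5], [-1.57, 4.71], [0.05, 1.97], [-2.85, 2.85]. Speed limits (rad/s): [2.79, 2.79, 3.14, 3.14, 3.14, 3.14, 3.14].

### API

Orientations are given as a unit quaternion [x, y, z, w].
In Python, from bench import move_ptp, movel, move_j, move_gripper, pause, inverse_kinematics, read_camera, camera_params, MotionError, sign_off, look_for, tip_of, read_time_s, read_qpos, read_joint_vel, read_effort, read_eef_pos, read_tcp_rot, read_ft_force, read_ft_torque, read_finger_gap, read_grasp_force gives the robot as it stands. Calls block until the motion is done:
- move_ptp(position, orientation): joint-space move of the TCP to a pose.
- movel(position, orientation=None, speed=0.15): straight line of the TCP; orientation=None keeps the orientation; speed is the mean speed in m/s.
- move_j(angles): joint-space move.
- move_gripper(opening, effort=None): finger opening in m; effort is the grip in N (None keeps the last); returns when the fingers have stopped.
- pause(seconds).
- inverse_kinematics(position, orientation): joint angles nearest the present ones, or None.
- read_camera(name): name is "side" or "top" or "wrist"; returns the picture (400x640x3 uint8, red, green, blue); there is no depth.
- camera_params(name): a dict with "K" (3x3 intrinsics, pixels), "camera_from_world" (4x4, takes a point from world to camera coordinates). Camera axes: x right, y down, z forward; pixel columns grow to the right and rows downward; lengths in m; the calibration is good to about 2 mm. The wrist camera is an equidistant fisheye: a pixel r from the principal point sees the ray r / f radians off the axis. A picture is of the moment at which its call begins: read the wrist's pose just before it. camera_params takes no time and is no camera call; for the wrist camera it gives the pose at the moment of the call.
A pose or a line that the arm cannot do raises MotionError and nothing moves.
- sign_off(): hands the job in; it is judged then, once.
Trained networks look in the newest picture that a camera, given by its name, has taken for a name from the list of things; names that differ only in an ending like _2 or _b are one class to them, and where a whole thing is asked for, a point or a joint stands for the part that bears it (a point fixed in the world has none). Each returns a list of dicts, best first, with "confidence" (0 to 1); they miss things now and then, are a little off and sometimes report something else, mostly with a low value. They report only what shows in the picture. A call takes as long as a camera call. They do not tell look-alikes from the thing itself.
- look_for(camera, name): "at" ([column, row] in pixels, amid what is visible of it).
- tip_of(camera, name): "at" ([column, row] in pixels: a listed point, or the origin of a listed thing).
Readings, each from a call of its own:
- read_time_s(): time.
- read_qpos(): joint angles.
- read_joint_vel(): joint speeds.
- read_effort(): joint torques, N m.
- read_eef_pos(): TCP position.
- read_tcp_rot(): TCP orientation.
- read_ft_force(): force on the tool from outside, world axes, zero at the start.
- read_ft_torque(): the same for the moment, N m.
- read_finger_gap(): finger opening in m.
- read_grasp_force(): force on a finger pad.
Only numpy, scipy, OpenCV 4.12 (cv2) and the standard library are available. Lean on these libraries where they do the work, as an engineer would, in place of code of your own. Each camera call takes 0.05 s, during which the arm holds its last target. There are 200 camera calls.

### The job

Make room for the third tin in the sloping rack: press in the sprung button on the rack's telescoping tube, slide the stop down the slope by exactly one hole until the button pops up again in that next hole. Then pick up the round tin that waits on the trolley, set it flat in the free space at the top of the slope, behind the other two, and let go so that it slides down against them; do not drop it onto the rack. Leave everything else where it stands.

Things in the scene. Friction and masses are not known exactly. Their poses are not given: they have to be found in the camera images.
- chute: sloping lane of a grey sheet-metal rack, falling 30 degrees toward the robot; fixed. Origin on the lane surface at its upper edge, midway across; x up the slope (away from the robot at yaw 0), y left, z off the surface. Lane 245 mm long (x 0 to -0.245), 55 mm wide between lips 5 mm high. Gripping fingers lower than 5 mm would hit the lips or the tube on the right.
- rack: the rack round the lane; fixed. Origin under its middle, yaw as the lane, outer width 96 mm. Right behind the lane's upper edge stands a back panel with a bottle ledge on top (z 0.29, 110 mm wide) that juts 15 mm out in front of the panel: an upright gripper has no room at the button. Work with the tool square to the slope, leaning 30 degrees back toward the robot.
- hole_next (a point): middle of the next (second) hole, in the top of the square steel outer tube along the right of the lane (24 mm wide, y -0.031 to -0.055 in the chute's frame, top 5 mm above the lane, x -0.002 to -0.1255). Three round 16 mm holes, 50 mm apart (chute x -0.014, -0.064, -0.114; y -0.043), joined by a 7.5 mm slot; the button starts in the first, uppermost.
- lane_load (a point): point on the lane surface, 30 mm below its upper edge, midway across: where the middle of the waiting tin's underside goes when it is set in. It fits between the back panel and the upper tin only once the stop is one hole lower; the lane is slippery and the tin then slides some 30 mm down to the others.
- stop (a joint): stop's place along the slope, m: 0 in the first hole (start; play up to 2 mm either way), 0.050 in the next, 0.100 in the third; grows down the slope. The stop is a dark cross bar on the inner tube, which telescopes out of the outer tube's lower end. About 2.5 N slides it (plus the tins' push); it stays where it is left.
- stop_button (a joint): button's travel into the tube (along chute -z), m: 0 popped up, locked; 0.007 fully in. Past 0.004 its 12 mm shoulder is below the tube wall: it and the stop can be dragged along the slot (press 0.005 to 0.006). Let go between holes it stays at 0.004, free to slide, and pops up within 2 mm of a hole's middle. Spring 3 N at 0, 6 N at 0.007.
- button_top (a point): centre of the button's top: black ridged round cap, 16 mm diameter, 14 mm high, on a thin stem, axis square to the slope. Up: top 27 mm above the lane surface (22 mm above the tube), underside 7.5 mm above the tube. It travels with the stop. Hold it between the fingers by its upper 8 mm, or press and drag with closed fingertips on top.
- stop_face (a point): middle of the rubber face of the stop's cross bar, where the lowest tin rests, 13.5 mm above the lane surface.
- tin_centre (a point): the tin that waits on the trolley: round flat grey metal tin with a lid, 48 mm diameter, 22 mm high; this point is its centre, half-way up; z is its axis. Hold it by its upper half (fingertips at least 9 mm above its underside) so that the fingers clear the lips when it is set in the lane.
- tin_low_centre (a point): centre, half-way up, of the lower of the two equal tins already in the lane; it rests on the stop and follows it.
- tin_high_centre (a point): centre, half-way up, of the upper of the two tins already in the lane; it rests on the lower one.
- tape_roll: roll of tape lying flat, 55 mm diameter, 15 mm high, with a hole in the middle; origin at the centre of its underside. Bystander.
- glass_dish: shallow clear glass dish with a few screws in it, 64 mm diameter, 13 mm high; origin at the centre of its underside. Bystander.
- pliers: wooden block stand with slim pliers, 39 x 92 mm on plan, 158 mm high, at the back left; origin at the centre of its underside. Bystander.
- block: dark cube-shaped bench block, 46 mm, at the back left corner; origin at the centre of its underside. Bystander.
- gauge: vernier caliper lying flat along the right edge, 190 mm long, 8 mm high; origin near its middle, on its underside. Bystander.
- eyeglass: black eye loupe standing on its wide end, 37 mm diameter, 31 mm high, at the front right; origin at the centre of its underside. Bystander.
- puffer: rubber dust blower standing on its foot, 51 mm diameter, 106 mm high, at the back right; origin at the centre of its underside. Bystander.
- nippers: steel tweezers lying flat along the front edge, before the rack, 125 mm long, 10 mm high; origin near their middle, on the underside. Bystander.
Things that resemble listed ones, but are neither listed nor needed, are in the scene too. What is shaped like the part that bears tin_high_centre but orange is not meant.

How it is judged:
On the way, in this order (a step that is already met when the one before it is completed fails the run):
1. the button is pressed in, its shoulder below the tube's wall (value of joint stop_button above 0.004 m), for 0.05 s.
2. the stop is at the next hole and the button has popped up in it (value of joint stop between 0.0465 and 0.0535 m and value of joint stop_button below 0.0015 m), for 0.2 s.
At the end, for the whole second after the job is handed in: The stop is locked in the second hole (within 3.5 mm of 50 mm) with the button up (within 1.5 mm), and the three tins lie flat in the lane in a row against it (each within 6 mm of its place, the new tin uppermost), at rest (all of step 2 and velocity of joint stop below 0.005 m/s and x of tin_centre in the frame of chute between -0.066 and -0.054 m and y of tin_centre in the frame of chute between -0.006 and 0.006 m and z of tin_centre in the frame of chute between 0.007 and 0.015 m and angle between the z axis of each of tin_centre, tin_high_centre, tin_low_centre and the z axis of chute, either way round below 0.12 rad and x of tin_high_centre in the frame of chute between -0.114 and -0.102 m and y of tin_high_centre in the frame of chute between -0.006 and 0.006 m and z of tin_high_centre in the frame of chute between 0.007 and 0.015 m and x of tin_low_centre in the frame of chute between -0.162 and -0.15 m and y of tin_low_centre in the frame of chute between -0.006 and 0.006 m and z of tin_low_centre in the frame of chute between 0.007 and 0.015 m and linear speed of tin below 0.01 m/s); the robot touches nothing.
It fails at once if a bystander is moved by more than 25 mm (distance of any of tape_roll, glass_dish, pliers, block, gauge, eyeglass, puffer, nippers from where it was at the start of the episode above 0.025 m).
It fails at once if the tin is let go more than 2 cm above the lane (contact force between the fingers and tin below 0.01 N and height (world z) of tin_centre above 0.06 m and z of tin_centre in the frame of chute above 0.031 m).
It also fails if it takes over 56 s, if anything falls off the work surface, if the arm or the gripper's body presses on something with over 40 N, if the wrist force passes 120 N, or if a joint passes its speed limit or range.

## Working session

There is one attempt and no reset: what is moved stays moved. The work goes in short steps, each a Python script; the robot and the scene stay as the last script left them, time stands still between calls to the robot, and variables do not carry over. Pictures are saved under pics/ and viewed, at most 10 in all, crops included, and the job is handed in when it is done.

```bash
mkdir -p pics; ls; cat > a.py <<'E'
from bench import *
import cv2,numpy as np
for c in("side","top"):
    im=read_camera(c); cv2.imwrite(f"pics/{c}0.png",im[:,:,::-1])
    p=camera_params(c); print(c,np.round(p["K"],1).tolist(),np.round(p["camera_from_world"],3).tolist())
    for n in("button_top","hole_next","lane_load","stop_face","tin_centre","tin_high_centre","tin_low_centre","chute","rack"):
        print(n,[(np.round(d["at"]).tolist(),round(d["confidence"],2)) for d in tip_of(c,n)][:5])
print(read_time_s(),read_tcp_rot())
E
python3 a.py
```

```text
pics
side [[398.4, 0.0, 323.0], [0.0, 398.4, 202.9], [0.0, 0.0, 1.0]] [[0.922, -0.387, -0.012, -0.489], [-0.252, -0.576, -0.778, 0.237], [0.294, 0.72, -0.629, 1.024], [0.0, 0.0, 0.0, 1.0]]
button_top [([365.0, 195.0], 0.57)]
hole_next [([353.0, 213.0], 0.85), ([335.0, 214.0], 0.55)]
lane_load [([357.0, 203.0], 0.79)]
stop_face [([325.0, 214.0], 0.71)]
tin_centre [([273.0, 192.0], 0.51)]
tin_high_centre [([387.0, 261.0], 0.83), ([347.0, 203.0], 0.71), ([357.0, 269.0], 0.67), ([332.0, 179.0], 0.4), ([357.0, 201.0], 0.36)]
tin_low_centre [([334.0, 217.0], 0.81)]
chute []
rack [([337.0, 240.0], 0.72)]
top [[365.3, 0.0, 318.9], [0.0, 365.3, 197.5], [0.0, 0.0, 1.0]] [[-0.044, -0.999, -0.006, 0.041], [-0.973, 0.044, -0.227, 0.548], [0.227, -0.004, -0.974, 0.958], [0.0, 0.0, 0.0, 1.0]]
button_top [([344.0, 156.0], 0.55)]
hole_next [([341.0, 172.0], 0.61)]
lane_load [([329.0, 160.0], 0.8)]
stop_face [([328.0, 199.0], 0.82)]
tin_centre [([326.0, 189.0], 0.57), ([232.0, 237.0], 0.53)]
tin_high_centre [([329.0, 171.0], 0.75), ([375.0, 161.0], 0.72), ([377.0, 192.0], 0.69)]
tin_low_centre []
chute [([327.0, 147.0], 0.72), ([274.0, 162.0], 0.26)]
rack [([333.0, 202.0], 0.89)]
1.0 [2.03924165e-01 9.78986688e-01 1.25081752e-05 4.39234332e-07]
```

```bash
python3 -c "
import cv2
a=cv2.imread('pics/side0.png')[130:310,200:460];b=cv2.imread('pics/top0.png')[110:290,200:460]
import numpy as np
cv2.imwrite('pics/c0.png',np.vstack([cv2.resize(x,(433,300),interpolation=cv2.INTER_CUBIC) for x in(a,b)]))"
```

```text
(no output)
```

View pics/top0.png

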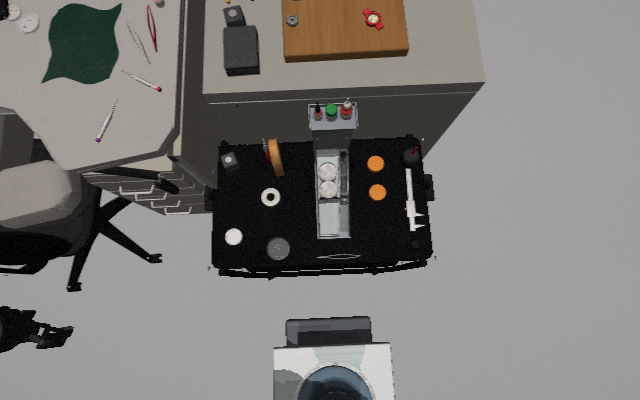

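View pics/side0.png

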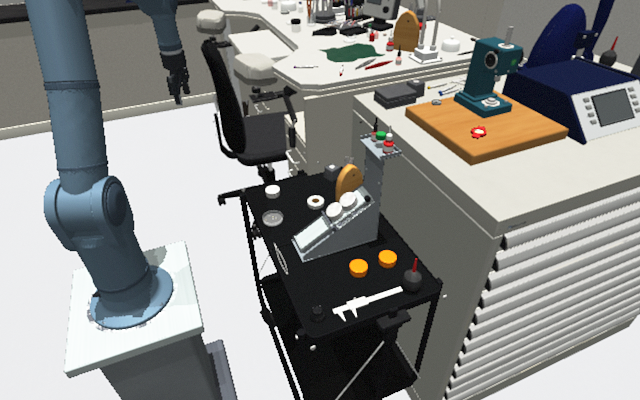

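The waiting tin is the white/grey one alone at the front left: top (233,237), side (273,191). The orange look-alikes are at top (375,161) and (377,192), and the two lane tins are at top (328,171) and (328,189). The button is near top (344,156), on the right of the lane. Next I triangulate these and take a close look with the wrist camera.

```bash
cat > h.py <<'E'
from bench import *
import cv2,numpy as np
from scipy.spatial.transform import Rotation as R
from scipy.optimize import least_squares
def ray(c,px,p=None):
    p=p or camera_params(c); K=np.array(p["K"]);T=np.array(p["camera_from_world"])
    d=(np.array(px)-K[:2,2])/[K[0,0],K[1,1]]
    if c=="wrist":
        r=np.hypot(*d); v=np.array([*(d*np.sin(r)/max(r,1e-9)),np.cos(r)])
    else: v=np.array([*d,1]); v/=np.linalg.norm(v)
    return -T[:3,:3].T@T[:3,3], T[:3,:3].T@v
def meet(rays):
    A=sum(np.eye(3)-np.outer(d,d) for o,d in rays); b=sum((np.eye(3)-np.outer(d,d))@o for o,d in rays)
    x=np.linalg.solve(A,b); return x,max(np.linalg.norm(np.cross(x-o,d)) for o,d in rays)
def plane(r,z): o,d=r; return o+d*(z-o[2])/d[2]
def proj(c,x,p=None):
    p=p or camera_params(c); K=np.array(p["K"]);T=np.array(p["camera_from_world"]); v=T[:3,:3]@x+T[:3,3]
    if c=="wrist":
        th=np.arctan2(np.hypot(v[0],v[1]),v[2]); u=v[:2]/np.hypot(v[0],v[1])*th
    else: u=v[:2]/v[2]
    return K[:2,2]+u*[K[0,0],K[1,1]]
def look(tag,c="wrist"):
    p=camera_params(c); im=read_camera(c); cv2.imwrite(f"pics/{tag}.png",im[:,:,::-1]); return p
def down(yaw): # tool z down, tool y along world dir yaw
    y=np.array([np.cos(yaw),np.sin(yaw),0]); z=np.array([0,0,-1.]); return R.from_matrix(np.c_[np.cross(y,z),y,z]).as_quat()
E
python3 - <<'E'
from h import *
P={"button":((365,195),(344,156)),"hole":((353,213),(341,172)),"load":((357,203),(329,160)),"stopf":((325,214),(328,199)),"tin":((273,191),(232.5,237)),"high":((347,203),(329,171)),"rack":((337,240),(333,202))}
for n,(s,t) in P.items(): x,e=meet([ray("side",s),ray("top",t)]); print(n,x.round(3),round(e,4))
print(plane(ray("top",(232.5,237)),.016))
E
```

```text
button [ 0.633 -0.053  0.165] 0.0003
hole [ 0.605 -0.046  0.107] 0.0023
load [ 0.636 -0.015  0.111] 0.0055
stopf [ 0.536 -0.008  0.097] 0.0008
tin [0.459 0.27  0.007] 0.0017
high [ 0.604 -0.013  0.119] 0.004
rack [ 0.556 -0.027  0.001] 0.0076
[0.45580349 0.26789315 0.016     ]
```

View pics/c0.png

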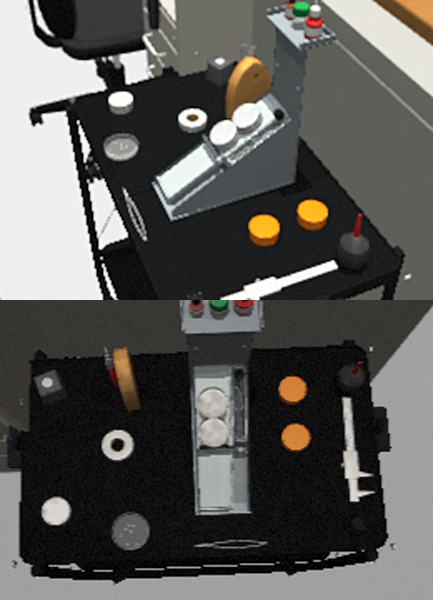

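The crop confirms the waiting tin: grey-white, round, at side crop (120,102) and top crop (56,511), with both look-alikes orange. The button is the black cap at side crop (278,115). Next is a wrist look, square to the slope.

```bash
cat >> h.py <<'E'
def tilt(yaw): # square to slope, tool y along chute y; chute yaw
    cx=R.from_euler('z',yaw).apply([np.cos(np.pi/6),0,.5]); cy=R.from_euler('z',yaw).apply([0,1,0]); cz=np.cross(cx,cy)
    return cx,cy,cz,R.from_matrix(np.c_[cx,-cy,-cz]),R.from_matrix(np.c_[-cx,cy,-cz])
E
python3 - <<'E'
from h import *
print(read_joint_vel() is not None)
c=tilt(0.0)
t=np.array([.525,-.025,.27])
for q in c[3:]:
    a=inverse_kinematics(t,q.as_quat()); print(a if a is None else np.round(a,2))
q=c[3] 
for q in c[3:]:
    try: move_ptp([.45,.0,.36],q.as_quat()); movel(t,q.as_quat(),speed=.3); break
    except MotionError as e: print(e)
p=look("w1"); print(read_eef_pos(),R.from_quat(read_tcp_rot()).as_matrix().round(3).tolist(),np.round(read_qpos(),2),read_time_s())
print(np.round(p["K"],1).tolist(),np.round(np.linalg.inv(p["camera_from_world"]),3).tolist())
for n in("button_top","hole_next","lane_load","stop_face","tin_high_centre","tin_low_centre","chute"):
    print(n,[(np.round(d["at"],1).tolist(),round(d["confidence"],2)) for d in tip_of("wrist",n)][:4])
E
```

```text
True
[-0.52 -0.18  0.44  2.25  0.22  0.54 -1.79]
[-0.97 -0.29  0.83  2.26  0.49  0.6   1.12]
[ 0.52531629 -0.02420257  0.27102546] [[0.865, 0.001, 0.501], [0.001, -1.0, 0.001], [0.501, -0.0, -0.865]] [ 0.11 -0.13 -0.15  2.22 -0.    0.52 -1.61] 3.8667
[[309.7, 0.0, 321.7], [0.0, 309.7, 201.8], [0.0, 0.0, 1.0]] [[0.001, -0.979, 0.203, 0.532], [-1.0, -0.001, -0.0, -0.024], [0.0, -0.203, -0.979, 0.416], [0.0, 0.0, 0.0, 1.0]]
button_top [([352.7, 146.2], 0.71)]
hole_next [([350.4, 196.2], 0.71)]
lane_load [([307.7, 159.3], 0.68), ([467.8, 172.3], 0.59)]
stop_face [([307.3, 257.0], 0.98), ([136.3, 165.6], 0.33)]
tin_high_centre [([415.6, 176.4], 0.86), ([307.9, 189.2], 0.85), ([419.0, 234.5], 0.74)]
tin_low_centre [([307.0, 230.2], 0.97)]
chute [([307.0, 129.3], 0.83), ([138.7, 163.9], 0.72)]
```

View pics/w1.png

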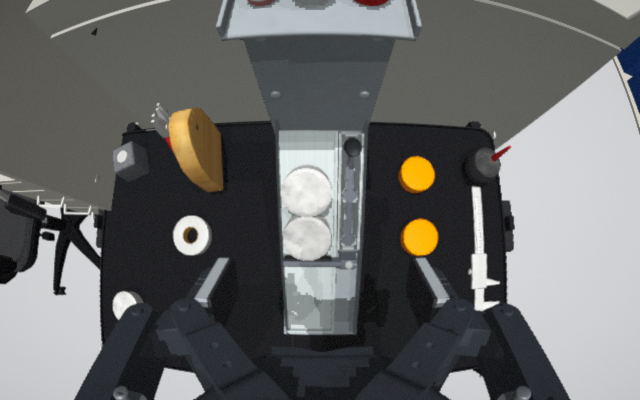

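The wrist view shows the button as a black cap at (352,146), the lane tins at (308,190) and (307,231), the stop bar near (310,262) and the orange tins to the right. I'll now fit the chute pose to the points from all three views.

```bash
cat > fit.py <<'E'
from h import *
M=dict(button=(-.014,-.043,.027),hole=(-.064,-.043,.005),load=(-.03,0,0),stopf=(-.130,0,.0135),high=(-.058,0,.011),low=(-.106,0,.011),chute=(0,0,0))
Rt=tilt(0)[3].as_matrix(); pc={c:camera_params(c) for c in("side","top","wrist")}
O=[("side","button",365,195),("side","hole",353,213),("side","stopf",325,214),("side","low",334,217),("side","high",347,203),("side","load",357,203),
("top","button",344,156),("top","hole",341,172),("top","load",329,160),("top","stopf",328,199),("top","high",329,171),("top","chute",327,147),
("wrist","button",352.7,146.2),("wrist","hole",350.4,196.2),("wrist","load",307.7,159.3),("wrist","stopf",307.3,257),("wrist","high",307.9,189.2),("wrist","low",307,230.2),("wrist","chute",307,129.3)]
def C(v,m): t=R.from_euler('z',v[3]); b=np.c_[[np.cos(np.pi/6),0,.5],[0,1,0],[-.5,0,np.cos(np.pi/6)]]; return v[:3]+t.apply(b@np.array(m))
def f(v): return np.concatenate([(proj(c,C(v,M[n]),pc[c])-[a,b]) for c,n,a,b in O])
s=least_squares(f,[.65,-.015,.13,0],loss="soft_l1"); print(s.x.round(4))
for o,e in zip(O,f(s.x).reshape(-1,2)): print(o[:2],e.round(1))
E
python3 fit.py
```

```text
[ 0.6617 -0.0109  0.1435 -0.0111]
('side', 'button') [0.9 1.5]
('side', 'hole') [ 1.4 -1. ]
('side', 'stopf') [2.7 1.4]
('side', 'low') [ 0.9 -6.3]
('side', 'high') [ 1.6 -2.5]
('side', 'load') [ 1.2 -6.4]
('top', 'button') [ 0.1 -0.5]
('top', 'hole') [2.6 0.4]
('top', 'load') [-1.7  0.1]
('top', 'stopf') [ 0.4 -1.6]
('top', 'high') [-1.3  0.3]
('top', 'chute') [0. 2.]
('wrist', 'button') [1.2 2. ]
('wrist', 'hole') [-0.4 -1.7]
('wrist', 'load') [-0.3  0.4]
('wrist', 'stopf') [-0.1 -0.7]
('wrist', 'high') [-1.   0.6]
('wrist', 'low') [0.1 4.5]
('wrist', 'chute') [0.4 0.2]
```

```bash
cat >> h.py <<'E'
V0=np.array([0.6617,-0.0109,0.1435,-0.0111])
def C(v,m): t=R.from_euler('z',v[3]); b=np.c_[[np.cos(np.pi/6),0,.5],[0,1,0],[-.5,0,np.cos(np.pi/6)]]; return v[:3]+t.apply(b@np.array(m))
E
python3 - <<'E'
from h import *
q=tilt(V0[3])[3].as_quat()
move_gripper(.03)
movel(C(V0,(-.06,-.03,.10)),q,speed=.15)
p=look("w2"); print(np.round(read_eef_pos(),4),C(V0,(-.06,-.03,.10)).round(4),read_finger_gap(),read_time_s(),read_ft_force())
M=dict(button_top=(-.014,-.043,.027),hole_next=(-.064,-.043,.005),lane_load=(-.03,0,0),stop_face=(-.130,0,.0135),tin_high_centre=(-.058,0,.011),tin_low_centre=(-.106,0,.011),chute=(0,0,0))
for n in M:
    print(n,[(np.round(d["at"],1).tolist(),round(d["confidence"],2)) for d in tip_of("wrist",n)][:3],proj("wrist",C(V0,M[n]),p).round(1))
for m in((-.002,-.031,.005),(-.002,-.055,.005)): print(m,proj("wrist",C(V0,m),p).round(1))
E
```

```text
[ 0.5599 -0.0396  0.201 ] [ 0.5594 -0.0398  0.2001] 0.029992196607729837 5.5167 [ 0.32191186 -0.06276777 -0.7740756 ]
button_top [([339.5, 156.4], 0.78)] [342.3 156.2]
hole_next [([338.2, 221.6], 0.88)] [339.2 216.8]
lane_load [([280.8, 173.8], 0.81)] [281.6 171.4]
stop_face [([285.5, 296.1], 0.76), ([100.3, 178.2], 0.69)] [285.5 294.8]
tin_high_centre [([422.8, 188.9], 0.92), ([425.1, 260.9], 0.89), ([278.9, 213.6], 0.77)] [281.2 212. ]
tin_low_centre [([279.5, 267.3], 0.84)] [284.2 268.5]
chute [([279.2, 132.7], 0.62)] [280.6 131.2]
(-0.002, -0.031, 0.005) [323.5 134.2]
(-0.002, -0.055, 0.005) [357.4 134.5]
```

View pics/w2.png

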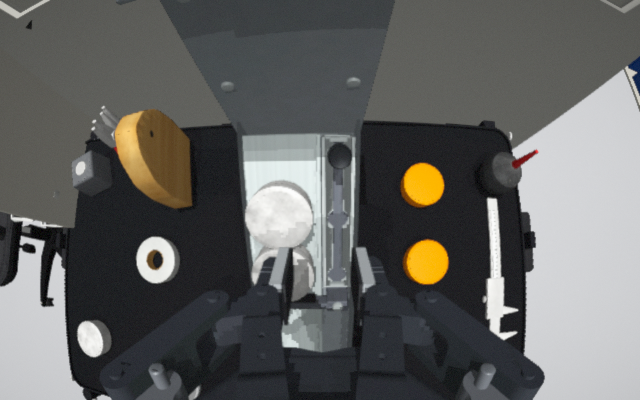

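Network and predicted pixels agree within about 2 px; the button is at (340,156). I shift the chute by about 1 mm and grip the button.

```bash
cat >> h.py <<'E'
V=V0+[-.001,.001,0,0]
B=np.c_[tilt(V[3])[0],tilt(V[3])[1],tilt(V[3])[2]]
Q=tilt(V[3])[3].as_quat()
def inC(x): return B.T@(np.array(x)-V[:3])
def st(s=""): print(s,"tcpC",(inC(read_eef_pos())*1e3).round(1),"F",(B.T@read_ft_force()).round(1),"gap",round(read_finger_gap()*1e3,1),"g",np.round(read_grasp_force(),1),"t",round(read_time_s(),1))
def go(x,y,z,s=.1): movel(C(V,(x,y,z)),Q,speed=s)
E
python3 - <<'E'
from h import *
st(); go(-.016,-.043,.075); st("above"); go(-.016,-.043,.0385,.05); st("low")
move_gripper(.0,30); st("grip")
E
```

```text
tcpC [-58.7 -30.9 100. ] F [0.7 0.4 0.3] gap 30.2 g 0.0 t 5.9
above tcpC [-16.7 -42.9  74.7] F [ 0.1 -0.8  0.2] gap 30.0 g 0.0 t 6.5
low tcpC [-15.9 -43.   38.5] F [-1.4  0.5  0. ] gap 30.1 g 0.0 t 7.4
grip tcpC [-15.7 -42.7  38.9] F [-0.4 -0.1  1.7] gap 13.6 g 29.2 t 7.7
```

```bash
python3 - <<'E'
from h import *
go(-.0157,-.043,.0333,.03); st("press"); pause(.15); st()
look("w3"); print(tip_of("wrist","button_top")[:1])
E
```

```text
press tcpC [-15.6 -42.8  33.3] F [-1.6  0.8  6. ] gap 13.7 g 29.6 t 8.0
 tcpC [-15.6 -42.8  33.4] F [-0.9  1.2  4.7] gap 13.8 g 29.6 t 8.2
[{'at': [322.1, 263.6], 'confidence': 0.86}]
```

```bash
python3 - <<'E'
from h import *
go(-.0157,-.043,.0328,.03); st("press")
go(-.022,-.043,.0328,.03); st("6")
if abs((B.T@read_ft_force())[0])<15:
    go(-.045,-.043,.0328,.04); st("30"); go(-.0657,-.043,.0328,.04); st("50")
E
```

```text
press tcpC [-15.6 -42.8  32.8] F [-1.   1.1  6.4] gap 13.4 g 29.7 t 8.5
6 tcpC [-20.2 -42.9  33.2] F [-0.1  0.8  4.6] gap 13.6 g 29.6 t 8.9
30 tcpC [-43.2 -43.   33.2] F [0.1 2.5 6.3] gap 13.7 g 29.6 t 9.6
50 tcpC [-64.  -43.1  33.1] F [-0.3  0.9  5.1] gap 13.7 g 29.7 t 10.3
```

```bash
python3 - <<'E'
from h import *
pause(.2); st()
go(-.0657,-.043,.0365,.03); st("up1"); go(-.0657,-.043,.0388,.03); pause(.2); st("up2")
E
```

```text
tcpC [-64.  -43.1  33.1] F [0.2 2.  5.7] gap 13.4 g 29.7 t 10.5
up1 tcpC [-64.7 -43.2  36.8] F [1.2 0.7 4.8] gap 13.4 g 30.0 t 10.8
up2 tcpC [-65.5 -43.1  38.8] F [2.1 0.7 2.1] gap 13.7 g 29.9 t 11.2
```

The force fell smoothly as the button rose, so it has probably popped. I'll release and check.

```bash
python3 - <<'E'
from h import *
move_gripper(.03); pause(.2); st("open"); go(-.0657,-.043,.075,.1)
go(-.10,-.03,.11,.15); p=look("w4"); st()
for n,m in dict(button_top=(-.064,-.043,.027),stop_face=(-.18,0,.0135),tin_high_centre=(-.108,0,.011),tin_low_centre=(-.156,0,.011),lane_load=(-.03,0,0)).items():
    print(n,[(np.round(d["at"],1).tolist(),round(d["confidence"],2)) for d in tip_of("wrist",n)][:3],proj("wrist",C(V,m),p).round(1))
print("button pressed would be",proj("wrist",C(V,(-.064,-.043,.023)),p).round(1))
E
```

```text
open tcpC [-66.2 -43.1  38.7] F [-0.2  0.2  0.1] gap 30.3 g 0.0 t 11.7
 tcpC [-99.2 -30.1 109.7] F [ 0.9  0.7 -0.8] gap 29.8 g 0.0 t 12.8
button_top [] [341.  168.4]
stop_face [([288.1, 297.8], 0.64)] [287.2 297.8]
tin_high_centre [([418.4, 152.6], 0.74), ([426.1, 225.6], 0.65), ([287.8, 221.3], 0.56)] [283.2 219.9]
tin_low_centre [([289.2, 269.3], 0.97)] [286. 273.]
lane_load [([279.7, 116.1], 0.95), ([496.0, 349.9], 0.46)] [281.9 117. ]
button pressed would be [340.7 167.2]
```

View pics/w4.png

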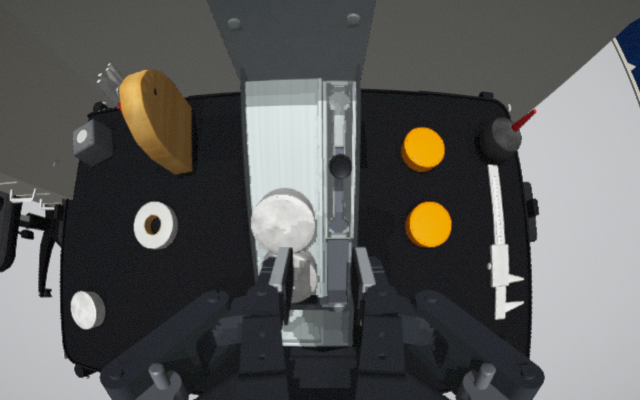

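The stop moved one hole. The button is at (340,166), predicted (341,168). The stop face is at (288,298), as predicted for 50 mm, and the tins follow at (288,221) and (289,269). The force dropped from 5.7 to 2 N while lifting, so the button popped. Next is the waiting tin.

```bash
python3 - <<'E'
from h import *
movel([.43,0.0,.32],Q,speed=.25)
yaw=np.arctan2(.268,.456)
cx=np.array([np.cos(yaw),np.sin(yaw),0]);cz=np.array([0,0,1.]);cy=np.cross(cz,cx)
q=R.from_matrix(np.c_[cx,-cy,-cz]).as_quat()
move_gripper(.068)
move_ptp([.445,.26,.16],q)
p=look("w5"); print(read_eef_pos(),read_time_s(),np.round(read_qpos(),2))
for fn in(tip_of,look_for):
    for d in fn("wrist","tin_centre")[:3]: print(np.round(d["at"],1),round(d["confidence"],2),plane(ray("wrist",d["at"],p),.011).round(4))
for d in tip_of("wrist","glass_dish")[:2]: print("dish",np.round(d["at"],1),plane(ray("wrist",d["at"],p),0).round(3))
E
```

```text
Traceback (most recent call last):
bench.MotionError: the arm cannot follow that straight line within its joint ranges
```

```bash
python3 - <<'E'
from h import *
go(-.10,-.03,.20,.25)
yaw=np.arctan2(.268,.456)
cx=np.array([np.cos(yaw),np.sin(yaw),0]);cz=np.array([0,0,1.]);cy=np.cross(cz,cx)
q=R.from_matrix(np.c_[cx,-cy,-cz]).as_quat()
move_gripper(.068)
move_ptp([.43,.1,.28],q); move_ptp([.445,.26,.16],q)
p=look("w5"); print(read_eef_pos(),read_time_s(),np.round(read_qpos(),2))
for fn in(tip_of,look_for):
    for d in fn("wrist","tin_centre")[:3]: print(np.round(d["at"],1),round(d["confidence"],2),plane(ray("wrist",d["at"],p),.011).round(4))
for d in tip_of("wrist","glass_dish")[:2]: print("dish",np.round(d["at"],1),plane(ray("wrist",d["at"],p),0).round(3))
E
```

```text
[0.44642335 0.25736625 0.16079996] 15.475 [-0.25  0.26 -0.39  1.98  0.13  0.92 -1.76]
[322.3 177.5] 0.93 [0.4575 0.2638 0.011 ]
[320.9 180.1] 0.59 [0.4548 0.2637 0.011 ]
dish [401.6 263.4] [0.417 0.142 0.   ]
dish [556.1 284.3] [ 0.495 -0.095  0.   ]
```

View pics/w5.png

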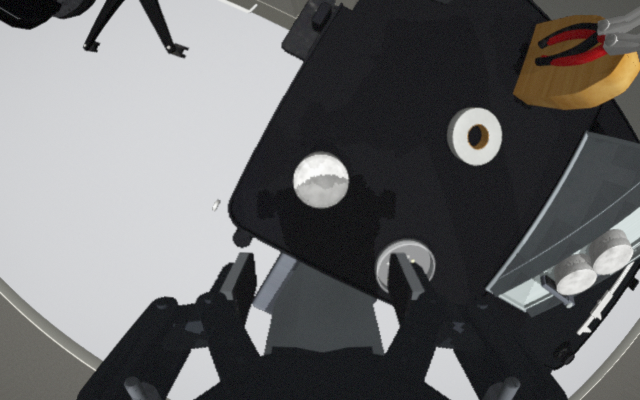

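The waiting tin is at (321,180), isolated; the dish at (405,265) is 12 cm away. I'll descend and grip.

```bash
python3 - <<'E'
from h import *
q=read_tcp_rot(); 
yaw=np.arctan2(.268,.456)
cx=np.array([np.cos(yaw),np.sin(yaw),0]);cz=np.array([0,0,1.]);q=R.from_matrix(np.c_[cx,-np.cross(cz,cx),-cz]).as_quat()
movel([.4565,.2645,.07],q,speed=.15); print(read_ft_force())
movel([.4565,.2645,.028],q,speed=.06); pause(.1); print(read_eef_pos(),read_ft_force())
move_gripper(.0,40); print(read_eef_pos(),read_ft_force(),read_finger_gap(),read_grasp_force())
p=look("w6"); print([ (d["at"],d["confidence"]) for d in look_for("wrist","tin_centre")[:2]], proj("wrist",np.array([.4565,.2645,.018]),p))
movel([.4565,.2645,.1],q,speed=.1); print(read_finger_gap(),read_grasp_force(),read_time_s())
E
```

```text
[0.03720445 0.09853849 0.31365868]
[0.45686736 0.26480501 0.028388  ] [-0.49137948  0.03158944  0.20542382]
[0.45702469 0.26490875 0.02884176] [-0.54303414  0.30959978  5.81007696] 0.045624343554691235 41.01388224255061
[([322.6, 264.8], 0.89)] [322.7775835  270.83898317]
0.04590926833491514 40.91047768917633 18.625
```

View pics/w6.png

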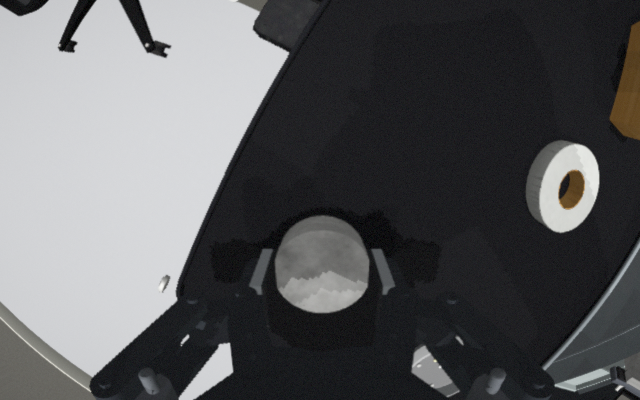

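The tin is held between the pads at (322,265). Now I carry it to the top of the lane.

```bash
python3 - <<'E'
from h import *
q=read_tcp_rot()
movel([.4565,.2645,.2],q,speed=.25)
move_ptp([.43,.1,.3],q)
move_ptp(C(V,(-.10,0,.20)),Q); st("a")
go(-.033,0,.12,.2); go(-.033,0,.045,.1); pause(.1); st("hover"); look("w7")
go(-.033,0,.034,.04); st("34"); go(-.033,0,.0305,.03); pause(.1); st("30.5")
E
```

```text
a tcpC [-100.1    1.9  199.5] F [ 1.1  1.2 -0.5] gap 46.1 g 41.0 t 20.6
hover tcpC [-32.3  -0.   45.7] F [ 0.2  0.1 -0.2] gap 45.8 g 41.0 t 22.3
34 tcpC [-33.5   0.   33.6] F [-1.  -0.7 -0. ] gap 46.1 g 41.0 t 22.8
30.5 tcpC [-33.    0.   30.5] F [-0.3 -0.4 -1. ] gap 45.9 g 41.0 t 23.2
```

View pics/w7.png

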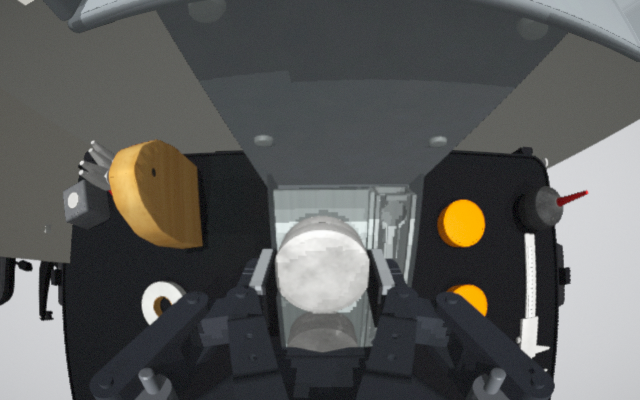

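The tin at (322,265) is centred between the lips (about columns 275–372) and clear of the upper tin. I'll lower it to contact.

```bash
python3 - <<'E'
from h import *
z=.0305
f0=(B.T@read_ft_force())[2]
while z>.024:
    z-=.0007; go(-.033,0,z,.02); pause(.08); f=(B.T@read_ft_force())[2]
    if f-f0>4: break
st("contact")
E
```

```text
contact tcpC [-32.9  -0.   28. ] F [-1.   0.1  6.5] gap 45.7 g 41.6 t 24.5
```

```bash
python3 - <<'E'
from h import *
move_gripper(.060); pause(.5); st("open")
go(-.033,0,.10,.08); go(-.10,0,.20,.2); pause(.3); st("away")
p=look("w8")
for n,m in dict(button_top=(-.064,-.043,.027),stop_face=(-.18,0,.0135),tin_centre=(-.06,0,.011),tin_high_centre=(-.108,0,.011),tin_low_centre=(-.156,0,.011)).items():
    print(n,[(np.round(d["at"],1).tolist(),round(d["confidence"],2)) for d in tip_of("wrist",n)][:4],proj("wrist",C(V,m),p).round(1))
cv2.imwrite("pics/w8c.png",cv2.resize(cv2.imread("pics/w8.png")[60:340,180:480],None,fx=2,fy=2,interpolation=cv2.INTER_CUBIC))
E
```

```text
open tcpC [-33.   -0.   27.7] F [ 0.4  0.1 -0.1] gap 60.1 g 0.0 t 25.3
away tcpC [-1.001e+02  1.000e-01  1.993e+02] F [0.  0.1 0.1] gap 59.7 g 0.0 t 27.4
button_top [([366.3, 149.2], 0.49), ([213.3, 309.5], 0.47)] [366.4 148.7]
stop_face [([321.3, 245.8], 0.86), ([323.8, 229.6], 0.23), ([319.8, 113.0], 0.22)] [321.8 250.6]
tin_centre [([320.9, 145.5], 0.97), ([214.1, 311.5], 0.48), ([320.7, 190.2], 0.16)] [321.9 142.2]
tin_high_centre [([422.1, 138.8], 0.97), ([323.5, 189.0], 0.64), ([429.9, 198.1], 0.57)] [321.9 187.9]
tin_low_centre [([322.6, 228.5], 0.77)] [321.9 230.1]
```

View pics/w8c.png

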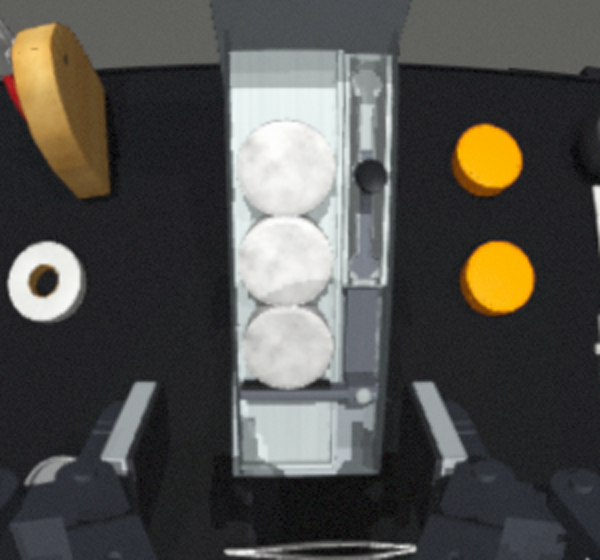

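The crop shows three tins in a row at (287,168), (287,260) and (288,346), touching each other and the stop bar at row 390. The button is up in the second hole at (370,176), and everything is clear of the gripper.

```bash
python3 -c "
from bench import *
print(sign_off(),read_time_s())"
```

```text
the job is handed in; nothing more can be done
the job is handed in; nothing more can be done
```

The job is handed in: by the last wrist picture the stop sits in the second hole with the button up, and the third tin lies against the other two; about 27 s were used and no verdict came back.

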